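Stand the last spindle in the empty place on the carrier plate

ROBOT

A 6-joint arm with a two-finger parallel gripper is mounted at the origin on the work surface. World frame = base frame: x ahead of the robot, y to its left, z up, the work surface at z = 0. Lengths are in m, angles in rad, forces in N, time in s.
With the tool pointing down it reaches from about 0.15 to 0.775 m from the base axis. Payload 6.1 kg.
Tool frame: the origin (TCP) lies at the centre of the arm's flange, where the gripper is bolted on; the fingertips stand 173 mm ahead of it and the grasp point (between the pads) lies 155 mm ahead of it; z points along the fingers, y is the line along which they close (so a half turn about z gives the same grasp; the last joint's range is limited). The gripper opens to 85 mm and grips with 20 to 120 N. Pads are 22 mm wide; open, the fingers measure 114 mm over their backs; the gripper's body (76 mm by 85 mm) begins 54 mm behind the grasp point. The pads swing forward as they close: fully open they stand 13 mm farther back than shut.
Start: joints at [-1.289, 0.126, -0.04, 1.405, 0, 1.571], TCP at [0.146, -0.504, 0.405] pointing down, gripper open.
Joint ranges: [-2.72, 2.72], [-0.95, 1.95], [-1.27, 1.35], [-1.78, 2.02], [-1.46, 1.47], [-3.14, 3.14]. Speed limits (rad/s): [2.39, 2.39, 3.01, 3.14, 3.14, 3.14].

INTERFACE

Orientations are given as a unit quaternion [w, x, y, z].
In Python, from plant import readout, vision, bot gives the robot as it stands.
- The arm moves only by the shell command python3 -m pendant 'ROWS' [FORCE]. ROWS is a JSON object of lists of equal length, an entry for each row: "turn": the turn, a rotation vector about the tool's x, y, z in degrees, a list of three; "slide": the shift along the tool's x, y, z in m, a list of three; "fingers": the finger opening in m, from 0 to 0.0854. In form: {"turn": [[wx, wy, wz], ...], "slide": [[x, y, z], ...], "fingers": [fingers, ...]}. A call has 1 to 8 rows; each row is the pose to reach, as a shift and turn from the pose commanded when the call began, along the tool's axes at that moment; what a row does not reach only later rows make up. A row lasts 1/10 s, in which the tool goes at most 50 mm and 8.59 degrees, less where a joint would pass 70% of its speed; a pose out of reach is approached as far as the arm can. A call with a gripper value outside its range is refused whole. The fingers move at their own pace and stop on an object; FORCE is the grip in N (left out, the last holds). Time passes only in rows, so rows that repeat a pose let the fingers close. It gives the time, the measured TCP pose, the force, the opening and the grip force at its end, in the units of the state.
- readout.observe(): the state, without advancing time (a new reading comes with each control period).
- vision.snapshot(name): name is "scene" or "top" or "wrist"; returns the picture (384x512x3 uint8, red, green, blue); there is no depth.
- vision.camera_info(name): a dict with "K" (3x3 intrinsics, pixels), "xyz" and "rotation" of the camera in the world; the wrist camera has in their place "T_tool_cam" (4x4, takes a point from camera to tool coordinates, whose origin is the TCP and whose axes are the flange's). Camera axes: x right, y up, looking along -z (the intrinsics and any distortion apply to the point x, -y, -z); pixel columns grow to the right and rows downward; lengths in m; the calibration is good to about 2 mm. A picture is of the moment at which its call begins: read the wrist's pose just before it. camera_info takes no time and is no camera call.
- bot.finish_job(): hands the job in; it is judged then, once.
The state is a dict: "time": time; "qpos": joint angles; "qvel": joint speeds; "effort": joint torques, N m; "position": TCP position; "orientation": TCP orientation; "force": force on the tool from outside, world axes, zero at the start; "moment": the same for the moment, N m; "opening": finger opening in m; "gripper_force": force on a finger pad.
Only numpy, scipy, OpenCV 4.12 (cv2) and the standard library are available. Lean on these libraries where they do the work, as an engineer would, in place of code of your own. Each camera call takes 0.05 s, during which the arm holds its last target. There are 200 camera calls.

TASK

One crowned spindle is still standing on the bench; pick it up and set it down gently, not dropped, upright inside the empty circle on the crowded carrier plate. Nothing may touch the spindles already standing on the plate, and the plain blank without a crown stays where it is on the bench.

Things in the scene. Friction and masses are not known exactly. Their poses are not given: they have to be found in the camera images.
- spindle_mid (a point): Centre, 45 mm above the foot, of the loose crowned spindle standing on the bench. Round turned steel pin 90 mm tall, about 200 g: foot 28 mm wide and 6 mm high; plain barrel 22 mm wide from 6 to 66 mm (grip here, from any side); brass collar 25 mm wide to 75 mm; toothed brass crown 17 mm wide to the top. z points to the crown. Blank and bush are over 85 mm away, centre to centre.
- gap (a point): Centre of the empty circle (engraved, 56 mm wide, no recess) on the carrier plate's top face, 16 mm above the bench. The plate is a fixed aluminium square of 240 mm on a red base, at any angle, with 3 by 3 circles at 75 mm pitch along this point's x and y. The empty one is mid-way along the +x edge: neighbours stand 75 mm away along +y, -y and -x, the diagonals are freer. z up.
- pins: The eight crowned spindles already on the plate, one in each other circle, held fast, listed together: same shape and size as the loose one, tops 106 mm above the bench. Origin at bench height under the plate's centre, z up, x and y along the grid; the empty circle lies 75 mm along +x.
- blank_mid (a point): Centre, 45 mm above the foot, of the plain blank standing loose on the bench: a steel pin 90 mm tall with the same 28 mm foot and 22 mm barrel, but plain to the top, without collar or crown. Not to be moved. A short steel bush (40 mm wide, 30 mm high) and a caliper (14 mm high) also lie on the bench.

How it is judged:
By the outcome, as a careful person would: the job done as asked, in the order asked, and still so for the second after the job is handed in, with the robot touching nothing.
It also fails if it takes over 40 s, if anything falls off the work surface, if the arm or the gripper's body presses on something with over 40 N, if the wrist force passes 120 N, or if a joint passes its speed limit or range.

## Working session

There is one attempt and no reset: what is moved stays moved. The work goes in short steps, Python scripts to look and compute and a shell command to move; the robot and the scene stay as the last step left them, time stands still between calls to the robot, and variables do not carry over. Pictures are saved under pics/ and viewed, at most 10 in all, crops included, and the job is handed in when it is done.

```bash
mkdir -p pics; python3 - <<'E'
from plant import readout, vision, bot
import cv2,numpy as np
s=readout.observe()
print({k:np.round(s[k],4).tolist() for k in ("time","position","orientation","opening","force")})
for n in ("top","scene"):
    im=vision.snapshot(n); cv2.imwrite(f"pics/{n}0.png",im[:,:,::-1])
    print(n,{k:np.round(v,4).tolist() if not isinstance(v,str) else v for k,v in vision.camera_info(n).items()})
print({k:np.round(v,4).tolist() if not isinstance(v,str) else v for k,v in vision.camera_info("wrist").items()})
E
```

```text
{'time': 0.0, 'position': [0.1459, -0.5042, 0.4039], 'orientation': [-0.0008, 0.9901, 0.1404, -0.0001], 'opening': 0.0854, 'force': [0.559, 0.261, -0.6138]}
top {'K': [[497.3899, 0.0, 258.417], [0.0, 497.3899, 186.0908], [0.0, 0.0, 1.0]], 'xyz': [0.4593, -0.0595, 1.0459], 'rotation': [-0.7024, -0.0372, 0.0153, 0.7107]}
scene {'K': [[439.6194, 0.0, 251.424], [0.0, 439.6194, 195.0081], [0.0, 0.0, 1.0]], 'xyz': [1.0281, 0.1627, 0.871], 'rotation': [0.5478, 0.1673, 0.2399, 0.7838]}
{'K': [[322.786, 0.0, 262.5628], [0.0, 322.786, 197.8149], [0.0, 0.0, 1.0]], 'T_tool_cam': [[0.0001, 0.9564, 0.2922, 0.0742], [1.0, -0.0002, 0.0004, -0.0006], [0.0004, 0.2922, -0.9564, 0.0305], [0.0, 0.0, 0.0, 1.0]]}
```

View pics/top0.png

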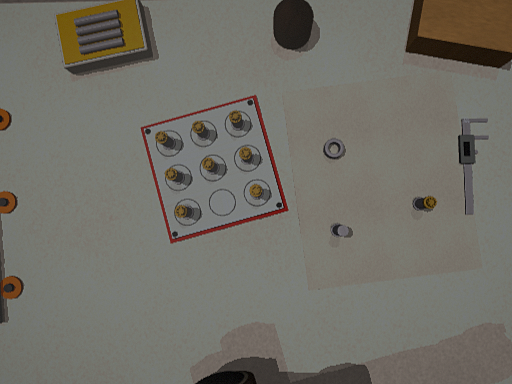

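View pics/scene0.png

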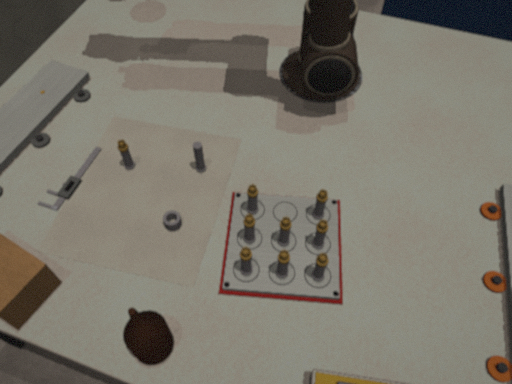

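The top view shows the loose crowned spindle with its crown at about (430,203). The blank is at (342,230), the bush at (334,148), and the empty circle at (222,202). The empty circle is on the robot's side of the plate. Next I'll measure these precisely.

```bash
cat > h.py <<'E'
import numpy as np, cv2
from plant import vision, readout
from scipy.spatial.transform import Rotation as R
def quat(q): return R.from_quat([q[1],q[2],q[3],q[0]]).as_matrix()
def cam(n,s=None):
    c=vision.camera_info(n); K=np.array(c["K"])
    if n=="wrist":
        T=np.array(c["T_tool_cam"]); M=quat(s["orientation"])
        return K,M@T[:3,:3],M@T[:3,3]+np.array(s["position"])
    r=np.array(c["rotation"]); return K,(quat(r) if r.size==4 else r),np.array(c["xyz"])
def topix(P,C):
    K,Rm,t=C; p=(np.atleast_2d(P)-t)@Rm; p=p*[1,-1,-1]; u=p@K.T; return u[:,:2]/u[:,2:]
def ray(uv,z,C):
    K,Rm,t=C; uv=np.atleast_2d(uv); d=np.c_[uv,np.ones(len(uv))]@np.linalg.inv(K).T
    d=(d*[1,-1,-1])@Rm.T; return t+d*((z-t[2])/d[:,2])[:,None]
def brass(im):
    h=cv2.cvtColor(im,cv2.COLOR_RGB2HSV)
    m=cv2.inRange(h,(12,120,60),(30,255,255))
    n,l,st,c=cv2.connectedComponentsWithStats(m)
    return [(np.round(c[i],1).tolist(),int(st[i,4])) for i in range(1,n) if 15<st[i,4]<3000]
E
python3 - <<'E'
from h import *
im=cv2.imread("pics/top0.png")[:,:,::-1].copy(); C=cam("top")
for c,a in brass(im): print(c,a,ray(c,.1,C)[0].round(3))
print("blank",ray([342,230],.045,C).round(3), "gap",ray([222.5,202],.016,C).round(3))
a=cv2.resize(im[90:250,130:300],None,fx=4,fy=4,interpolation=cv2.INTER_CUBIC)[:600]
b=cv2.resize(im[180:250,320:450],None,fx=4,fy=4,interpolation=cv2.INTER_CUBIC)
cv2.imwrite("pics/a.png",a[:,:,::-1]);cv2.imwrite("pics/b.png",b[:,:,::-1])
E
```

```text
[99.8, 30.0] 2417 [0.843 0.279 0.1  ]
[3.7, 118.8] 130 [0.669 0.467 0.1  ]
[234.5, 116.2] 96 [0.666 0.014 0.1  ]
[197.4, 126.5] 86 [0.647 0.086 0.1  ]
[160.7, 136.9] 93 [0.628 0.158 0.1  ]
[244.8, 153.0] 106 [ 0.594 -0.005  0.1  ]
[207.3, 163.2] 92 [0.575 0.067 0.1  ]
[170.3, 173.7] 95 [0.556 0.139 0.1  ]
[255.3, 190.3] 114 [ 0.522 -0.024  0.1  ]
[7.0, 201.6] 205 [0.506 0.456 0.1  ]
[429.6, 202.2] 108 [ 0.495 -0.353  0.1  ]
[180.3, 210.9] 99 [0.484 0.119 0.1  ]
[11.6, 287.0] 261 [0.343 0.443 0.1  ]
blank [[ 0.444 -0.195  0.045]] gap [[0.504 0.047 0.016]]
```

View pics/b.png

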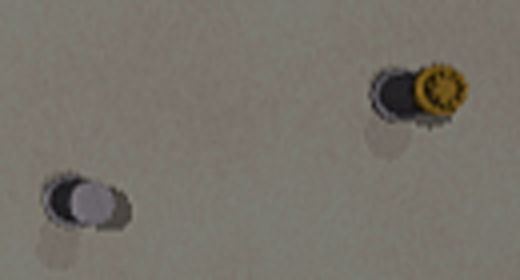

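The crop shows the crown centre at (441,90) and its foot at about (399,96) in crop pixels, which is (430.2,202.5) and (419.7,204) in the full image. The blank is at lower left.

```bash
cat >> h.py <<'E'
def rel(P,s):  # world target -> slide in tool axes
    return (quat(s["orientation"]).T@(np.array(P)-np.array(s["position"]))).round(4)
def fitgrid(obs,C,g0):
    """obs: list of (pixel, ij, z); fit centre x,y, yaw with plate grid"""
    from scipy.optimize import least_squares
    def P(p):
        c,s=np.cos(p[2]),np.sin(p[2])
        return np.array([[p[0]+.075*(c*i-s*j),p[1]+.075*(s*i+c*j),z] for _,(i,j),z in obs])
    r=least_squares(lambda p:(topix(P(p),C)-np.array([o[0] for o in obs])).ravel(),g0)
    c,s=np.cos(r.x[2]),np.sin(r.x[2]); gap=r.x[:2]+.075*np.array([c,s])
    return r.x,gap,np.sqrt(np.mean(r.fun**2))
E
python3 - <<'E'
from h import *
im=cv2.imread("pics/top0.png")[:,:,::-1].copy(); C=cam("top"); s=readout.observe()
g=np.array([.575,.067,np.radians(194.8)]); obs=[]
for c,a in brass(im):
    w=ray(c,.1,C)[0,:2]-g[:2]; k=np.cos(g[2]),np.sin(g[2])
    i,j=(w@k)/.075,(w@(-k[1],k[0]))/.075
    if max(abs(i),abs(j))<1.3: obs.append((c,(round(i),round(j)),.097))
print(len(obs),fitgrid(obs,C,g))
sp=ray([430.2,202.5],.09,C)[0]; print(sp, ray([429.6,202.2],.081,C),ray([419.7,204],.006,C))
print(rel([sp[0],sp[1],.36],s))
E
```

```text
8 (array([0.57537012, 0.06723182, 3.40145004]), array([0.50288812, 0.04796112]), np.float64(0.227778171575935))
[ 0.49515984 -0.35682492  0.09      ] [[ 0.49608698 -0.35850493  0.081     ]] [[ 0.495459   -0.36132676  0.006     ]]
[ 0.3764 -0.0444  0.0441]
```

```bash
python3 -m pendant '{"turn":[[0,0,0],[0,0,0],[0,0,0],[0,0,0],[0,0,0],[0,0,0],[0,0,0],[0,0,0]],"slide":[[0.03,-0.004,0.004],[0.08,-0.009,0.009],[0.13,-0.015,0.015],[0.18,-0.02,0.021],[0.23,-0.026,0.027],[0.28,-0.031,0.033],[0.33,-0.037,0.039],[0.36,-0.04,0.042]],"fingers":[0.07,0.06,0.06,0.06,0.06,0.06,0.06,0.06]}' 40
python3 -m pendant '{"turn":[[0,0,0],[0,0,0],[0,0,0],[0,0,0],[0,0,0],[0,0,0]],"slide":[[0.012,-0.002,0.002],[0.016,-0.002,0.002],[0.016,-0.002,0.002],[0.016,-0.002,0.002],[0.016,-0.002,0.002],[0.016,-0.002,0.002]],"fingers":[0.06,0.06,0.06,0.06,0.06,0.06]}'
python3 - <<'E'
from h import *
s=readout.observe(); im=vision.snapshot("wrist"); cv2.imwrite("pics/w1.png",im[:,:,::-1])
import json; json.dump({k:np.array(s[k]).tolist() for k in("position","orientation","time","qpos")},open("w1.json","w"))
C=cam("wrist",s); print(s["position"],s["time"],np.round(s["qvel"],3),s["qpos"])
print(topix([[.4955,-.359,.09],[.4955,-.359,0]],C))
for c,a in brass(im): print(c,a,ray(c,.083,C)[0].round(4))
E
```

```text
time: 0.9
position: [0.4832, -0.364, 0.3615]
orientation: [-0.001, 0.99, 0.141, -0.0]
force: [0.1, -0.6, 0.5]
opening: 0.0605
gripper_force: 0.0
time: 1.5
position: [0.4945, -0.36, 0.3612]
orientation: [0.0, 0.99, 0.14, 0.0]
force: [0.4, 0.1, 0.6]
opening: 0.0602
gripper_force: 0.0
[ 0.49454975 -0.36001268  0.36117378] 1.5 [ 0.005  0.004  0.001 -0.001  0.     0.   ] [-6.29216591e-01  2.93530836e-01  7.35643575e-02  1.35023856e+00
 -1.47200280e-04  2.23212596e+00]
[[262.29487518 197.21949258]
 [262.35018396 172.25303661]]
[261.7, 190.0] 669 [ 0.4991 -0.3575  0.083 ]
```

View pics/w1.png

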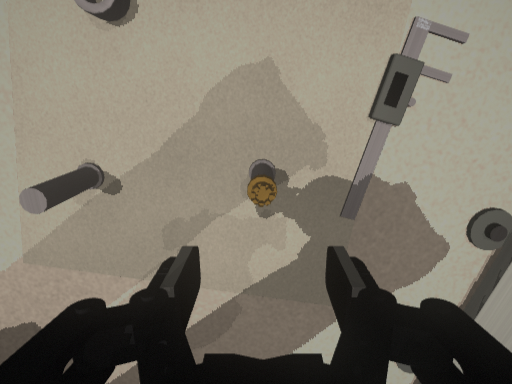

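```bash
python3 - <<'E'
from h import *
import json
im=cv2.imread("pics/w1.png"); s=json.load(open("w1.json")); C=cam("wrist",s)
a=cv2.resize(im[145:220,225:300],None,fx=8,fy=8,interpolation=cv2.INTER_CUBIC)
t=np.linspace(0,2*np.pi,60)
for z,r,col in((.09,.0085,(0,255,0)),(.075,.0125,(255,255,0)),(.066,.0125,(255,0,255)),(.0,.014,(0,0,255))):
    p=topix(np.c_[.4955+r*np.cos(t),-.359+r*np.sin(t),z+0*t],C)
    cv2.polylines(a,[np.int32((p-[225,145]+.5)*8)],True,col,1)
cv2.imwrite("pics/w1c.png",a)
E
```

```text
(no output)
```

View pics/w1c.png

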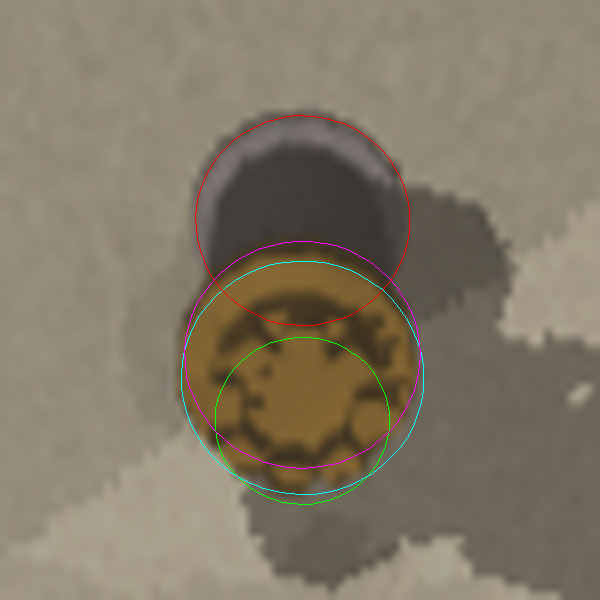

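The collar and foot sit about 1 mm from the predicted position, toward tool +x and slightly toward -y. The refined spindle position is about (0.4964, -0.3583). I'll descend and grip about 46 mm above the foot.

```bash
python3 -m pendant '{"turn":[[0,0,0],[0,0,0],[0,0,0],[0,0,0],[0,0,0],[0,0,0],[0,0,0],[0,0,0]],"slide":[[0.0023,-0.001,0.02],[0.0023,-0.001,0.045],[0.0023,-0.001,0.07],[0.0023,-0.001,0.095],[0.0023,-0.001,0.12],[0.0023,-0.001,0.14],[0.0023,-0.001,0.155],[0.0023,-0.001,0.16]],"fingers":[0.06,0.06,0.06,0.06,0.06,0.06,0.06,0.06]}' 40
python3 -m pendant '{"turn":[[0,0,0],[0,0,0],[0,0,0],[0,0,0],[0,0,0],[0,0,0],[0,0,0],[0,0,0]],"slide":[[0,0,0],[0,0,0],[0,0,0],[0,0,0],[0,0,0],[0,0,0],[0,0,0],[0,0,0]],"fingers":[0.06,0.06,0.05,0.04,0.03,0.025,0.02,0.015]}' 40
python3 -m pendant '{"turn":[[0,0,0],[0,0,0],[0,0,0],[0,0,0]],"slide":[[0,0,0],[0,0,0],[0,0,0],[0,0,0]],"fingers":[0.01,0.01,0.01,0.01]}' 40
```

```text
time: 2.35
position: [0.4965, -0.3576, 0.199]
orientation: [-0.001, 0.99, 0.14, -0.001]
force: [-0.4, -0.5, -0.6]
opening: 0.06
gripper_force: 0.0
time: 3.15
position: [0.4975, -0.3579, 0.201]
orientation: [0.0, 0.99, 0.14, 0.0]
force: [-0.3, -0.5, 2.0]
opening: 0.0216
gripper_force: 38.9
time: 3.55
position: [0.4975, -0.3579, 0.201]
orientation: [0.0, 0.99, 0.14, 0.0]
force: [-0.7, -0.6, 4.7]
opening: 0.0212
gripper_force: 39.0
```

```bash
python3 -m pendant '{"turn":[[0,0,0],[0,0,0],[0,0,0],[0,0,0],[0,0,0],[0,0,0],[0,0,0],[0,0,0]],"slide":[[0,0,-0.004],[0,0,-0.015],[0,0,-0.04],[0,0,-0.07],[0,0,-0.1],[0,0,-0.13],[0,0,-0.15],[0,0,-0.155]],"fingers":[0.01,0.01,0.01,0.01,0.01,0.01,0.01,0.01]}' 40
python3 -m pendant '{"turn":[[0,0,0],[0,0,0]],"slide":[[0,0,0],[0,0,0]],"fingers":[0.01,0.01]}'
python3 - <<'E'
from h import *
s=readout.observe()
print(s["position"],s["orientation"])
# yaw error of tool relative to grid, target 0.18 m above: stand-off to view gap
q=quat(s["orientation"]); print(np.degrees(np.arctan2(q[1,0],q[0,0])), np.degrees(3.40145)-180)
print(rel([.5029,.048,.37],s))
E
```

```text
time: 4.35
position: [0.4976, -0.3579, 0.3588]
orientation: [0.001, 0.99, 0.14, 0.001]
force: [0.1, -0.4, -2.1]
opening: 0.0214
gripper_force: 39.3
time: 4.55
position: [0.4972, -0.3576, 0.3543]
orientation: [-0.001, 0.99, 0.14, -0.001]
force: [-0.0, -0.2, -3.5]
opening: 0.0213
gripper_force: 39.3
[ 0.49719166 -0.35760517  0.35426781] [-7.54142564e-04  9.90089871e-01  1.40431016e-01 -7.79669576e-04]
16.145651044832086 14.888729224773869
[ 0.1183 -0.388  -0.0152]
```

```bash
python3 -m pendant '{"turn":[[0,0,0],[0,0,0],[0,0,0],[0,0,0],[0,0,0],[0,0,0],[0,0,0],[0,0,0]],"slide":[[0.006,-0.02,-0.01],[0.022,-0.06,-0.016],[0.037,-0.1,-0.02],[0.053,-0.14,-0.02],[0.07,-0.18,-0.02],[0.085,-0.22,-0.02],[0.1,-0.26,-0.02],[0.112,-0.29,-0.02]],"fingers":[0.01,0.01,0.01,0.01,0.01,0.01,0.01,0.01]}'
python3 -m pendant '{"turn":[[0,0,0],[0,0,0],[0,0,0],[0,0,0],[0,0,0]],"slide":[[0.006,-0.013,0],[0.006,-0.018,0],[0.006,-0.02,0],[0.006,-0.02,0],[0.006,-0.02,0]],"fingers":[0.01,0.01,0.01,0.01,0.01]}'
python3 - <<'E'
from h import *
s=readout.observe(); im=vision.snapshot("wrist"); 
import json; json.dump({k:np.array(s[k]).tolist() for k in("position","orientation","time","qpos")},open("w2.json","w"))
cv2.imwrite("pics/w2raw.png",im[:,:,::-1])
C=cam("wrist",s); print(s["position"],s["qvel"].round(3) if hasattr(s["qvel"],"round") else s["qvel"])
a=im.copy(); t=np.linspace(0,2*np.pi,60); g=np.array([.5754,.0672]); th=3.40145; c,sn=np.cos(th),np.sin(th)
for i in(-1,0,1):
  for j in(-1,0,1):
    p=g+.075*np.array([c*i-sn*j,sn*i+c*j]); L=[(.016,.028,(0,255,0))]+([] if (i,j)==(1,0) else [(.106,.0085,(255,0,0))])
    for z,r,col in L: cv2.polylines(a,[np.int32(topix(np.c_[p[0]+r*np.cos(t),p[1]+r*np.sin(t),z+0*t],C).round())],True,col,1)
cv2.imwrite("pics/w2.png",cv2.resize(a,(800,600))[:,:,::-1])
E
```

```text
time: 5.35
position: [0.5234, -0.0451, 0.375]
orientation: [-0.001, 0.99, 0.141, -0.001]
force: [0.8, -0.5, -2.0]
opening: 0.0212
gripper_force: 39.7
time: 5.85
position: [0.5245, -0.0282, 0.3756]
orientation: [0.0, 0.99, 0.14, -0.0]
force: [0.2, -0.8, -2.2]
opening: 0.0213
gripper_force: 39.7
[ 0.52446015 -0.02824151  0.37563574] [-0.004  0.001  0.002 -0.001  0.003  0.001]
```

View pics/w2.png

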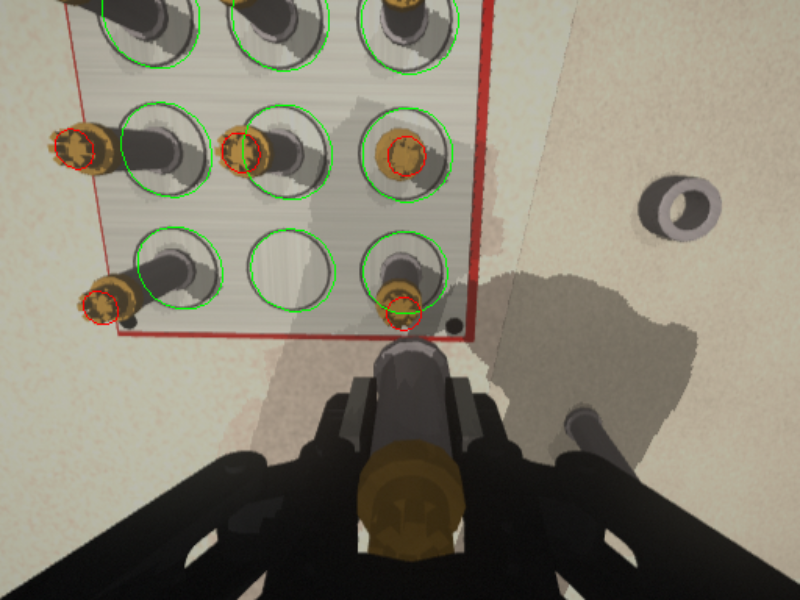

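The wrist view shows the plate grid overlay matching to within about 1.5 mm. The empty circle is at about (290,269) in the scaled image, and the held spindle is upright with its foot at (412,365). I'll move over the gap and descend in stages.

```bash
python3 -m pendant '{"turn":[[0,0,0],[0,0,0],[0,0,0],[0,0,0],[0,0,0],[0,0,0],[0,0,0],[0,0,0]],"slide":[[0,-0.015,0],[0.001,-0.045,0],[0.001,-0.07,0],[0.001,-0.08,0],[0.001,-0.08,0],[0.001,-0.08,0],[0.001,-0.08,0],[0.001,-0.08,0]],"fingers":[0.01,0.01,0.01,0.01,0.01,0.01,0.01,0.01]}'
python3 -m pendant '{"turn":[[0,0,0],[0,0,0],[0,0,0],[0,0,0],[0,0,0],[0,0,0],[0,0,0],[0,0,0]],"slide":[[0,0,0.01],[0,0,0.025],[0,0,0.045],[0,0,0.06],[0,0,0.075],[0,0,0.08],[0,0,0.08],[0,0,0.08]],"fingers":[0.01,0.01,0.01,0.01,0.01,0.01,0.01,0.01]}'
python3 - <<'E'
from h import *
s=readout.observe(); print(s["position"],s["force"],rel([.5032,.0488,.22],s))
im=vision.snapshot("top"); cv2.imwrite("pics/s1.png",cv2.resize(im[90:250,110:330],None,fx=3,fy=3)[:,:,::-1])
E
```

```text
time: 6.7
position: [0.5035, 0.0492, 0.3757]
orientation: [0.0, 0.99, 0.14, -0.0]
force: [0.3, -0.4, -2.2]
opening: 0.021
gripper_force: 39.9
time: 7.5
position: [0.5034, 0.0498, 0.2961]
orientation: [0.0, 0.99, 0.14, 0.0]
force: [-0.1, -0.5, -2.7]
opening: 0.0216
gripper_force: 39.9
[0.5034267  0.04981487 0.29608535] [-0.08855686 -0.51746688 -2.66648036] [-0.0005  0.0009  0.0761]
```

```bash
python3 -m pendant '{"turn":[[0,0,0],[0,0,0],[0,0,0],[0,0,0],[0,0,0],[0,0,0],[0,0,0],[0,0,0]],"slide":[[0,0.001,0.01],[0,0.001,0.025],[0,0.001,0.04],[0,0.001,0.055],[0,0.001,0.067],[0,0.001,0.072],[0,0.001,0.074],[0,0.001,0.074]],"fingers":[0.01,0.01,0.01,0.01,0.01,0.01,0.01,0.01]}'
python3 -m pendant '{"turn":[[0,0,0],[0,0,0],[0,0,0],[0,0,0],[0,0,0],[0,0,0]],"slide":[[0,0,0],[0,0,0.001],[0,0,0.002],[0,0,0.003],[0,0,0.003],[0,0,0.003]],"fingers":[0.01,0.01,0.01,0.01,0.01,0.01]}'
```

```text
time: 8.35
position: [0.5037, 0.049, 0.2219]
orientation: [0.0, 0.99, 0.14, 0.0]
force: [-0.1, 0.9, -3.5]
opening: 0.021
gripper_force: 39.9
time: 8.95
position: [0.5035, 0.049, 0.2187]
orientation: [-0.0, 0.99, 0.14, -0.0]
force: [-0.3, -0.3, -3.3]
opening: 0.0211
gripper_force: 39.9
```

```bash
python3 -m pendant '{"turn":[[0,0,0],[0,0,0],[0,0,0],[0,0,0]],"slide":[[0,0,0.0005],[0,0,0.001],[0,0,0.001],[0,0,0.001]],"fingers":[0.01,0.01,0.01,0.01]}'
python3 -m pendant '{"turn":[[0,0,0],[0,0,0],[0,0,0],[0,0,0]],"slide":[[0,0,0.0005],[0,0,0.0005],[0,0,0.0005],[0,0,0.0005]],"fingers":[0.01,0.01,0.01,0.01]}'
```

```text
time: 9.35
position: [0.5035, 0.049, 0.2177]
orientation: [0.0, 0.99, 0.14, -0.0]
force: [0.2, -0.2, -2.7]
opening: 0.0212
gripper_force: 39.9
time: 9.75
position: [0.5036, 0.049, 0.2172]
orientation: [-0.0, 0.99, 0.14, 0.0]
force: [-0.2, -0.3, -2.1]
opening: 0.0212
gripper_force: 39.9
```

```bash
python3 -m pendant '{"turn":[[0,0,0],[0,0,0],[0,0,0],[0,0,0]],"slide":[[0,0,0.0005],[0,0,0.0005],[0,0,0.0005],[0,0,0.0005]],"fingers":[0.01,0.01,0.01,0.01]}'
python3 -m pendant '{"turn":[[0,0,0],[0,0,0],[0,0,0],[0,0,0]],"slide":[[0,0,0.0005],[0,0,0.0005],[0,0,0.0005],[0,0,0.0005]],"fingers":[0.01,0.01,0.01,0.01]}'
```

```text
time: 10.15
position: [0.5036, 0.049, 0.217]
orientation: [-0.0, 0.99, 0.14, 0.0]
force: [-2.0, 0.3, 2.4]
opening: 0.0209
gripper_force: 40.2
time: 10.55
position: [0.5036, 0.049, 0.217]
orientation: [0.0, 0.99, 0.14, 0.0]
force: [-2.8, 0.1, 5.8]
opening: 0.0211
gripper_force: 40.8
```

The foot is touching the plate, with the vertical force now +5.8 N. I'll release slowly to a limited opening.

```bash
python3 -m pendant '{"turn":[[0,0,0],[0,0,0],[0,0,0],[0,0,0],[0,0,0],[0,0,0],[0,0,0],[0,0,0]],"slide":[[0,0,0],[0,0,0],[0,0,0],[0,0,0],[0,0,0],[0,0,0],[0,0,0],[0,0,0]],"fingers":[0.01,0.018,0.022,0.025,0.03,0.035,0.042,0.042]}' 20
python3 - <<'E'
from h import *
s=readout.observe(); print(s["position"],s["opening"],s["force"])
im=vision.snapshot("scene"); w=vision.snapshot("wrist")
a=cv2.resize(im[170:310,210:350],(560,560)); b=cv2.resize(w,(560,420)); 
cv2.imwrite("pics/r1.png",a[:,:,::-1]);cv2.imwrite("pics/r2.png",b[:,:,::-1])
E
```

```text
time: 11.35
position: [0.5036, 0.049, 0.2161]
orientation: [-0.0, 0.99, 0.14, -0.0]
force: [-0.2, 0.1, 0.1]
opening: 0.0418
gripper_force: 0.0
[0.503566   0.04897487 0.21611557] 0.04180763960976735 [-0.19536981  0.10829406  0.05647141]
```

View pics/r2.png

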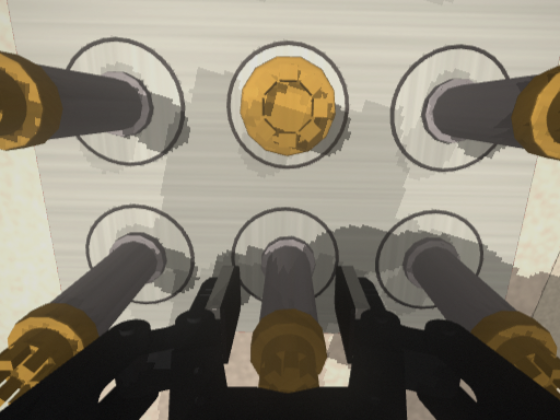

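The spindle stands upright near the centre of its circle, with its foot at about (287,250) in the view and the circle centred at about (285,257). The fingers are clear on both sides. Now I'll retract straight up.

```bash
python3 -m pendant '{"turn":[[0,0,0],[0,0,0],[0,0,0],[0,0,0],[0,0,0],[0,0,0],[0,0,0],[0,0,0]],"slide":[[0,0,-0.005],[0,0,-0.02],[0,0,-0.04],[0,0,-0.065],[0,0,-0.09],[0,0,-0.12],[0,0,-0.15],[0,0,-0.17]],"fingers":[0.042,0.042,0.042,0.042,0.042,0.042,0.042,0.042]}'
python3 -m pendant '{"turn":[[0,0,0],[0,0,0],[0,0,0],[0,0,0],[0,0,0],[0,0,0]],"slide":[[-0.03,0,0],[-0.07,0,0],[-0.11,0,0],[-0.13,0,0],[-0.13,0,0],[-0.13,0,0]],"fingers":[0.042,0.042,0.042,0.042,0.042,0.042]}'
python3 - <<'E'
from h import *
im=vision.snapshot("scene"); t=vision.snapshot("wrist")
cv2.imwrite("pics/f.png",np.hstack([cv2.resize(im[90:310,60:350],(400,300)),cv2.resize(t,(400,300))])[:,:,::-1])
E
```

```text
time: 12.25
position: [0.5036, 0.049, 0.389]
orientation: [0.0, 0.99, 0.14, 0.001]
force: [0.5, 0.6, -0.2]
opening: 0.0422
gripper_force: 0.0
time: 12.85
position: [0.3788, 0.0128, 0.3868]
orientation: [0.0, 0.99, 0.14, 0.001]
force: [1.0, -0.1, -1.2]
opening: 0.0423
gripper_force: 0.0
```

View pics/f.png

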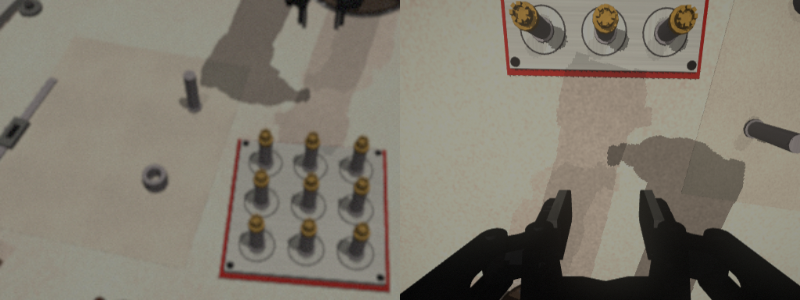

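All nine spindles stand upright on the plate, the placed one inside its circle at about (312,150) in the left half of the image. The blank is still standing on the bench at about (192,90), and the gripper is clear of everything.

```bash
python3 -c "
from plant import bot
print(bot.finish_job())"
```

```text
the job is handed in; nothing more can be done
None
```

The loose crowned spindle now stands upright inside the empty circle, set down gently; the other spindles and the blank were not touched, and the job was handed in at about 13 s.

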